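# Load the locked counter balance and free its pans with the gated lever

### The job

Weigh the round dark cake: while the balance is still locked, lay the cake flat on the empty pan and let go of it. Then free the balance with the lever at its front: lift the lever out of its notch, swing it across to the notch at the other end of the gate, let it drop fully home there, and leave the pans to swing freely. Do not disturb the steel weight on the other pan or shift the square and oblong cakes.

Things in the scene. Friction and masses are not known exactly. Their poses are not given: they have to be found in the camera images.
- balance: Grey counter balance, bolted down. Case 200 (x) x 350 (y) x 90 mm tall, with a lower apron 170 mm wide and 75 mm tall on its front, to 185 mm from the origin. Origin: centre of the underside; its -x axis points to the front (robot side), y along the line of the two pans, z up. Position and yaw vary. Highest fixed part is the gate, about 140 mm above the table.
- round_cake: The cake to weigh: dark pressed-pigment disc, 60 mm diameter, 45 mm tall, 0.25 to 0.37 kg, lying flat on the table. Origin: centre of the underside, z up.
- square_cake: Bystander: dark square cake 56 x 56 x 45 mm tall; origin at the centre of its underside. The three cakes swap places.
- long_cake: Bystander: dark oblong cake 90 (x) x 42 (y) x 45 mm tall; origin at the centre of its underside.
- weight: Bystander: plain 200 g steel weight with a knobbed head, 36 mm diameter, 46 mm tall, standing on the left pan; origin at the centre of its underside.
- pan_right_top (a point): Centre of the upper face of the empty pan, on the -y side of the balance, 129 mm above the table when locked. Aluminium dish, 130 mm across, flat floor about 110 mm across, rim 6 mm high; open from above. x, y, z axes as the balance's.
- pan_left_top (a point): Centre of the upper face of the other pan, on the +y side, holding the weight; same size; the pan centres are 210 mm apart.
- lever_pivot (a point): Fixed pivot of the lever, inside the apron at the front of the balance, 35 mm above the table; the lever swings about the balance's x axis through this point.
- lever_knob (a point): Centre of the black ball knob (36 mm diameter) on the lever's end, the part to grip from above. It is 150 mm from the pivot when the lever is down in a notch, more by the lift when raised. Its z axis points along the rod, away from the pivot; its x axis is parallel to the balance's x.
- lever_swing (a joint): Swing of the lever, rad. 0 = locked: leaning 0.38 rad from upright to the +y side of the balance, in the notch there. Grows towards -y; 0.76 = in the notch at the other end, leaning 0.38 rad to -y (balance free). Tall end posts stop it about 0.04 rad past each notch. Light friction (about 0.08 N m): it stays where it is left.
- lever_lift (a joint): Lift of the lever along its own rod, m: 0 = fully down in a notch, most 0.034. A cross pin (10 mm diameter, through the rod 75 mm from the pivot) sits in the notches of two steel gate plates either side of the rod; the lever must be lifted over 0.022 to clear the middle land of the gate (end posts are 0.038 tall above the seated pin's underside). Spring and weight pull it down with 5 to 6.5 N; each notch leaves about 2 mm of play to either side of the pin.
- pan_right (a joint): Height of the right (empty) pan from level, m; the pans are linked, one rises as the other sinks, by at most 0.008. Held at 0 while the lever is in the locked notch; as the lever swings across the pans come free and the heavier side (the cake's) sinks to -0.008.
Mind the look-alikes: they are no part of the job. What is shaped like the round_cake but blue or yellow is not meant.

How it is judged:
On the way, in this order (a step that is already met when the one before it is completed fails the run):
1. the round cake lies flat on the empty pan, released, with the lever still down in the locked notch (horizontal distance between round_cake and pan_right_top below 0.035 m and z of round_cake in the frame of pan_right_top between -0.004 and 0.004 m and angle between round_cake's own z axis and vertical below 0.1 rad and contact force between the fingers and round_cake below 0.1 N and value of joint lever_swing below 0.06 rad and value of joint lever_lift below 0.005 m), for 0.2 s.
2. the lever is lifted clear of the locked notch (value of joint lever_lift above 0.018 m), for 0.05 s.
3. the lever is down in the notch at the other end (value of joint lever_swing above 0.69 rad and value of joint lever_lift below 0.004 m), for 0.2 s.
At the end, for the whole second after the job is handed in: Lever down (lift under 4 mm) in the far notch (swing over 0.69 rad); the cake's pan sunk over 5 mm; the round cake flat and still on the right pan, its centre within 35 mm of the pan's; the weight upright on the left pan (all of step 3 and value of joint pan_right below -0.005 m and horizontal distance between round_cake and pan_right_top below 0.035 m and z of round_cake in the frame of pan_right_top below 0.004 m and angle between each of round_cake, weight's own z axis and vertical below 0.1 rad and linear speed of round_cake below 0.02 m/s and horizontal distance between weight and pan_left_top below 0.045 m and z of weight in the frame of pan_left_top below 0.004 m); the robot touches nothing.
It fails at once if the square or the oblong cake is shifted by more than 20 mm (distance of any of square_cake, long_cake from where it was at the start of the episode above 0.02 m).
It fails at once if the steel weight is disturbed (moved more than 20 mm or tipped over) (distance of weight from where it was at the start of the episode above 0.02 m or angle between weight's own z axis and vertical above 0.3 rad).
It also fails if it takes over 56 s, if anything falls off the work surface, if the arm or the gripper's body presses on something with over 40 N, if the wrist force passes 120 N, or if a joint passes its speed limit or range.

### The arm

A 7-joint arm with a two-finger parallel gripper is mounted at the origin on the work surface. World frame = base frame: x ahead of the robot, y to its left, z up, the work surface at z = 0. Lengths are in m, angles in rad, forces in N, time in s.
With the tool pointing down it reaches from about 0.4 to 0.85 m from the base axis. Payload 4.5 kg.
Tool frame: the origin (TCP) lies at the very end of the fingers, on their centre line; the grasp point (between the pads) lies 19 mm behind it (tcp_to_grasp is the z of the grasp point in the tool frame, in m); z points along the fingers, y is the line along which they close (so a half turn about z gives the same grasp; the last joint's range is limited). The gripper opens to 88 mm and grips with 3 to 60 N. Pads are 18 mm wide; open, the fingers measure 123 mm over their backs; the gripper's body (75 mm by 187 mm) begins 45 mm behind the grasp point.
Start: joints at [1.183, 0.689, -0.195, 1.565, 0.157, 0.902, -0.215], TCP at [0.256, -0.57, 0.239] pointing down, gripper open.
Joint ranges: [-3.01, 3.01], [-0.46, 2.08], [-1.47, 1.51], [0.13, 2.56], [-1, 4.14], [0.04, 2.09], [-2.66, 2.66]. Speed limits (rad/s): [2.57, 2.57, 3.14, 3.14, 3.14, 3.14, 3.14].

### API

Orientations are given as a unit quaternion [x, y, z, w].
In Python, from plant import * gives the robot as it stands. The module is installed in compiled form; this text tells all that it offers.
- The arm moves only by the shell command python3 -m jog 'ROWS' [OPENING] [FORCE]. ROWS is JSON, a list that holds one entry, the list of rows, each a list of 6 numbers: the shift along the tool's x, y, z in m, then the turn, a rotation vector about the tool's x, y, z in rad. In form: [[[dx, dy, dz, ax, ay, az], ...]]. A call has 1 to 12 rows; each row shifts and turns the commanded pose from where the row before left it, along the tool's axes as they then stand; what a row does not reach is not made up. A row lasts 1/8 s, in which the tool goes at most 62.5 mm and 10.7 degrees, less where a joint would pass 70% of its speed; a pose out of reach is approached as far as the arm can. A call with a gripper value outside its range is refused whole. OPENING is the finger opening in m, from 0 to 0.0881, set as the call begins (- or left out, the last holds). The fingers move at their own pace and stop on an object; FORCE is the grip in N (left out, the last holds). Time passes only in rows, so rows that do not move let the fingers close. It gives the time, the measured TCP pose, the force, the opening and the grip force at its end, in the units of the state.
- get_state(): the state, without advancing time (a new reading comes with each control period).
- snapshot(name): name is "scene" or "top"; returns a dict with "frame" (384x512x3 uint8, red, green, blue), "mtx" (3x3 intrinsics, pixels), "D" ([k1, k2, p1, p2, k3] as OpenCV has them; the pictures are not rectified), "xyz" and "orientation" of the camera in the world. Camera axes: x right, y down, z forward; pixel columns grow to the right and rows downward; lengths in m; the calibration is good to about 2 mm. A picture is of the moment at which its call begins. There is no depth.
- finish_job(): hands the job in; it is judged then, once.
The state is a dict: "clock": time; "q": joint angles; "qd": joint speeds; "joint_torque": joint torques, N m; "tool_pos": TCP position; "eef_rot": TCP orientation; "contact_force": force on the tool from outside, world axes, zero at the start; "moment": the same for the moment, N m; "opening": opening from 0.0 (shut) to 1.0 (fully open); "finger_force": force on a finger pad.
Only numpy, scipy, OpenCV 4.12 (cv2) and the standard library are available. Lean on these libraries where they do the work, as an engineer would, in place of code of your own. Each camera call takes 0.05 s, during which the arm holds its last target. There are 200 camera calls.

## Working session

There is one attempt and no reset: what is moved stays moved. The work goes in short steps, Python scripts to look and compute and a shell command to move; the robot and the scene stay as the last step left them, time stands still between calls to the robot, and variables do not carry over. Pictures are saved under pics/ and viewed, at most 10 in all, crops included, and the job is handed in when it is done.

```bash
mkdir -p pics; cat > h.py <<'E'
from plant import *
import numpy as np, cv2
from scipy.spatial.transform import Rotation as R
def ray(s,uv):
    p=cv2.undistortPoints(np.array([[uv]],float),np.array(s["mtx"]),np.array(s["D"]))[0,0]
    return np.array(s["xyz"]),R.from_quat(s["orientation"]).apply([p[0],p[1],1])
def atz(s,uv,z):
    o,d=ray(s,uv); return o+d*(z-o[2])/d[2]
def proj(s,P):
    r=R.from_quat(s["orientation"]).inv(); P=np.atleast_2d(P).astype(float)
    return cv2.projectPoints(r.apply(P-np.array(s["xyz"])),np.zeros(3),np.zeros(3),np.array(s["mtx"]),np.array(s["D"]))[0][:,0]
E
python3 - <<'E'
from h import *
import pickle
for n in("scene","top"):
    s=snapshot(n); pickle.dump(s,open(n+".pkl","wb")); print(n,s["xyz"],R.from_quat(s["orientation"]).as_matrix().round(3).tolist())
    cv2.imwrite(f"pics/{n}0.png",cv2.resize(s["frame"][:,:,::-1],(800,600),interpolation=cv2.INTER_CUBIC))
st=get_state();print(st)
E
```

```text
scene [0.91595708 0.58650208 0.78323358] [[-0.877, 0.301, -0.375], [0.481, 0.558, -0.676], [0.006, -0.773, -0.635]]
top [ 0.34664666 -0.08352304  1.17716906] [[0.004, -0.985, 0.174], [-1.0, -0.006, -0.016], [0.016, -0.174, -0.985]]
{'clock': 0.1, 'q': array([ 1.18279978,  0.68989291, -0.19452885,  1.5662045 ,  0.15729341,
        0.9025009 , -0.2151498 ]), 'qd': array([ 0.00059985, -0.00199526, -0.00052859, -0.00377817, -0.0012285 ,
       -0.00205097, -0.00111149]), 'joint_torque': array([-3.49116133e-03, -5.28496778e+01, -1.27180304e+00, -1.53838116e+01,
       -5.26658620e-02,  1.93580752e-03,  4.03310128e-05]), 'tool_pos': array([ 0.25561641, -0.56973429,  0.23800442]), 'eef_rot': array([ 9.77840349e-01,  2.09350422e-01, -2.20957996e-04, -7.76862368e-04]), 'contact_force': array([-0.25197008,  0.31101839,  0.84476659]), 'moment': array([-0.02827008, -0.02114209,  0.05308254]), 'finger_force': 0.0, 'opening': 0.996511808186509}
```

View pics/top0.png

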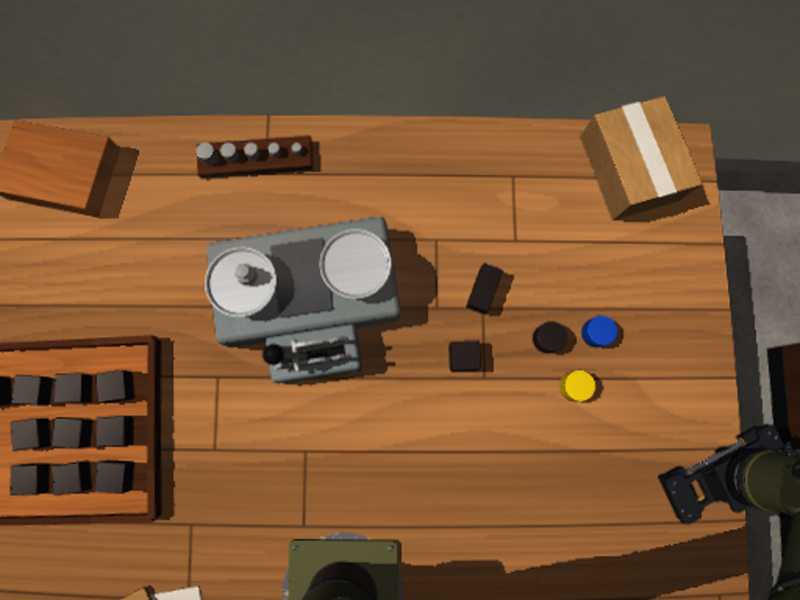

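View pics/scene0.png

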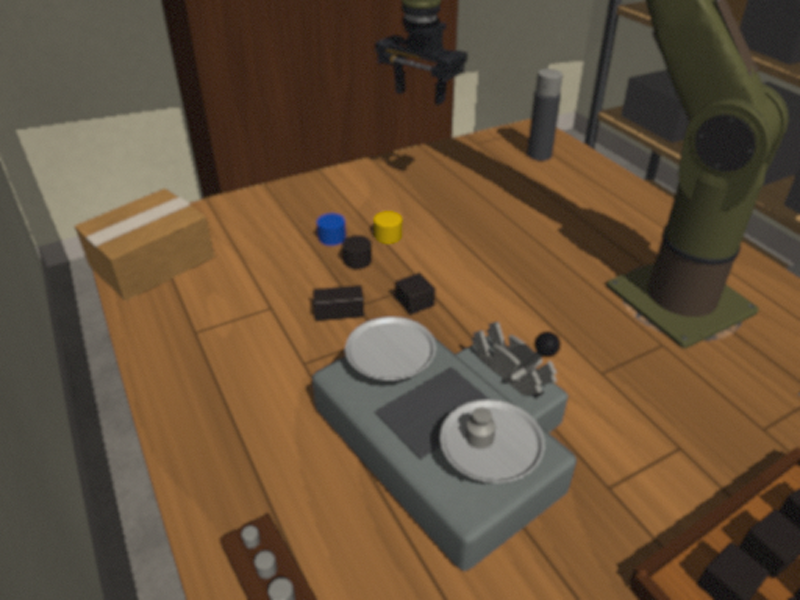

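Top view (800×600): round dark cake at about (550,337), blue at (601,332), yellow at (580,386). The pans are at (241,282), which holds the weight, and (356,264), which is empty. The knob is at (272,354). I'll enlarge the crops next.

```bash
python3 - <<'E'
from h import *
import pickle
s=pickle.load(open("top.pkl","rb"));f=s["frame"][:,:,::-1]
a=cv2.resize(f[130:250,125:265],None,fx=5,fy=5,interpolation=cv2.INTER_CUBIC) # 700x600
cv2.imwrite("pics/cropA.png",a)
b=cv2.resize(f[160:260,280:410],None,fx=6,fy=6,interpolation=cv2.INTER_CUBIC)
b=cv2.convertScaleAbs(b,alpha=2,beta=0)
cv2.imwrite("pics/cropB.png",b)
E
```

```text
(no output)
```

View pics/cropA.png

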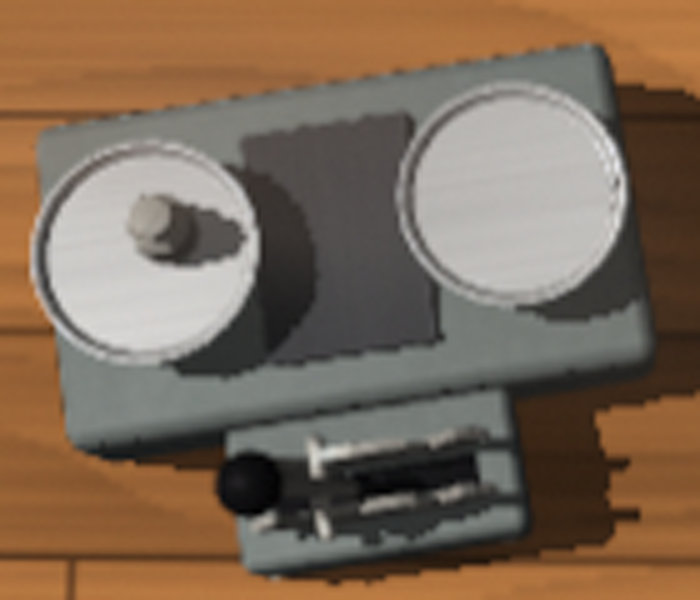

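View pics/cropB.png

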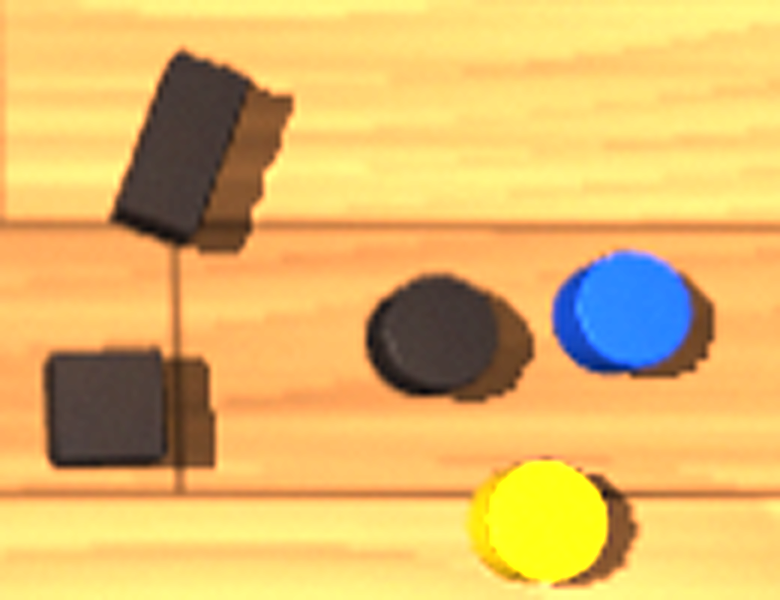

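Crop A (x5): the left pan's rim is centred at (147,252) and the right's at (513,194), with the knob at (249,483). Crop B (x6): the top face of the round cake is at (439,333).

```bash
python3 - <<'E'
from h import *
import pickle
s=pickle.load(open("top.pkl","rb"))
A=lambda u,v:((u+.5)/5-.5+125,(v+.5)/5-.5+130)
B=lambda u,v:((u+.5)/6-.5+280,(v+.5)/6-.5+160)
L=atz(s,A(147,252),.135);Rr=atz(s,A(513,194),.135)
d=L-Rr;print("L",L,"R",Rr,"dist",np.linalg.norm(d))
yaw=np.arctan2(-d[0],d[1]);print("yaw",yaw)
K=atz(s,A(249,483),.174);print("knob",K)
M=(L+Rr)/2;ex=np.array([np.cos(yaw),np.sin(yaw),0]);ey=np.array([-np.sin(yaw),np.cos(yaw),0])
print("knob in bal",(K-M)@ex,(K-M)@ey, "exp y +-",.15*np.sin(.38))
for a in[(380,333),(497,333),(439,275),(439,392),(439,333)]:print("cake",atz(s,B(*a),.045))
print("long",atz(s,B(188,140),.045),"sq",atz(s,B(107,407),.045),"blue",atz(s,B(635,310),.045),"yel",atz(s,B(548,520),.045))
print("apron edge/case corners",[atz(s,A(*p),.09).round(3).tolist() for p in((40,130),(600,45),(655,360),(80,450))],[atz(s,A(*p),.075).round(3).tolist() for p in((245,573),(527,535))])
# check in scene
t=pickle.load(open("scene.pkl","rb"))
c=atz(s,B(439,333),.045)
print(proj(t,[L,Rr,K,c])*1.5625)
st=get_state();print(R.from_quat(st["eef_rot"]).as_matrix().round(3))
E
```

```text
L [0.57226971 0.18065127 0.135     ] R [ 0.60701092 -0.02496458  0.135     ] dist 0.20853016657536155
yaw 0.16738087073198124
knob [0.43904209 0.11030675 0.174     ]
knob in bal -0.1430851176107757 0.05709942846186746 exp y +- 0.0556380704119474
cake [ 0.48716199 -0.37195313  0.045     ]
cake [ 0.48735392 -0.43208372  0.045     ]
cake [ 0.51691001 -0.40341018  0.045     ]
cake [ 0.45735535 -0.40103199  0.045     ]
cake [ 0.48726228 -0.40220856  0.045     ]
long [ 0.5858785  -0.27652389  0.045     ] sq [ 0.4494076  -0.23282032  0.045     ] blue [ 0.49934294 -0.50441443  0.045     ] yel [ 0.39314345 -0.45415562  0.045     ]
apron edge/case corners [[0.656, 0.26, 0.09], [0.71, -0.073, 0.09], [0.52, -0.106, 0.09], [0.465, 0.225, 0.09]] [[0.396, 0.13, 0.075], [0.419, -0.033, 0.075]]
[[492.57398492 434.70094467]
 [391.6203936  344.0381769 ]
 [547.2266394  342.81358295]
 [357.89825761 241.70078925]]
[[ 0.912  0.409 -0.001]
 [ 0.409 -0.912  0.001]
 [-0.    -0.002 -1.   ]]
```

The points are consistent: the pans measure 208.5 mm apart (210 given), the knob y offset 57 mm (56 expected), and the scene view agrees. Moving over the cake.

```bash
python3 -m jog '[[[0.056,-0.0116,0.02,0,0,0],[0.056,-0.0116,0.02,0,0,0],[0.056,-0.0116,0.02,0,0,0],[0.056,-0.0116,0.02,0,0,0],[0.056,-0.0116,0.02,0,0,0],[0,0,0,0,0,0],[0,0,0,0,0,0]]]' 0.088 30
cat > d.py <<'E'
import sys
from h import *
st=get_state(); r=R.from_quat(st["eef_rot"]); p=np.array(st["tool_pos"])
t=np.array([float(a) for a in sys.argv[1:4]])
print("pos",p.round(4),"tool delta",r.inv().apply(t-p).round(4),"y ang",np.degrees(np.arctan2(*r.apply([0,1,0])[1::-1])).round(1),"tilt",r.apply([0,0,1]).round(3),"F",np.array(st["contact_force"]).round(1),"open",st["opening"],"ff",st["finger_force"],"t",st["clock"])
E
python3 d.py 0.487 -0.402 0.012
```

```text
clock: 0.98
tool_pos: [0.4868, -0.403, 0.1383]
eef_rot: [0.978, 0.209, -0.001, -0.0]
contact_force: [-0.5, -1.3, -0.0]
opening: 0.994
finger_force: 0.0
pos [ 0.4868 -0.403   0.1383] tool delta [ 0.0008 -0.0008  0.1263] y ang -65.8 tilt [-0.002 -0.    -1.   ] F [-0.5 -1.3 -0. ] open 0.9935828843180161 ff 0.0 t 0.975
```

```bash
python3 -m jog '[[[0.001,-0.001,0.045,0,0,0],[0,0,0.045,0,0,0],[0,0,0.036,0,0,0],[0,0,0,0,0,0]]]' 0.088 30 && python3 -m jog '[[[0,0,0,0,0,0],[0,0,0,0,0,0],[0,0,0,0,0,0],[0,0,0,0,0,0],[0,0,0,0,0,0]]]' 0.05 30 && python3 -m jog '[[[0,0,-0.03,0,0,0],[0,0,-0.05,0,0,0],[0,0,-0.05,0,0,0],[0,0,-0.05,0,0,0],[0,0,0,0,0,0]]]'; python3 d.py 0.607 -0.025 0.2
python3 - <<'E'
from h import *
a=[cv2.resize(snapshot(n)["frame"][:,:,::-1],None,fx=.78,fy=.78,interpolation=cv2.INTER_AREA) for n in("scene","top")]
cv2.imwrite("pics/grip.png",np.hstack(a))
E
```

```text
clock: 1.48
tool_pos: [0.4845, -0.4021, 0.0108]
eef_rot: [0.978, 0.208, -0.002, -0.001]
contact_force: [0.2, 0.0, -0.2]
opening: 0.998
finger_force: 0.0
clock: 2.1
tool_pos: [0.4888, -0.4022, 0.0142]
eef_rot: [0.978, 0.209, 0.001, 0.001]
contact_force: [-1.1, -0.1, 6.6]
opening: 0.671
finger_force: 30.0
clock: 2.72
tool_pos: [0.4902, -0.4028, 0.1969]
eef_rot: [0.978, 0.209, 0.003, 0.003]
contact_force: [0.1, 0.4, -3.8]
opening: 0.674
finger_force: 30.0
pos [ 0.4902 -0.4028  0.1969] tool delta [ 0.2612 -0.2969 -0.0041] y ang -65.8 tilt [ 0.007 -0.005 -1.   ] F [ 0.1  0.4 -3.8] open 0.6740163758305995 ff 29.99874310567975 t 2.725
```

View pics/grip.png

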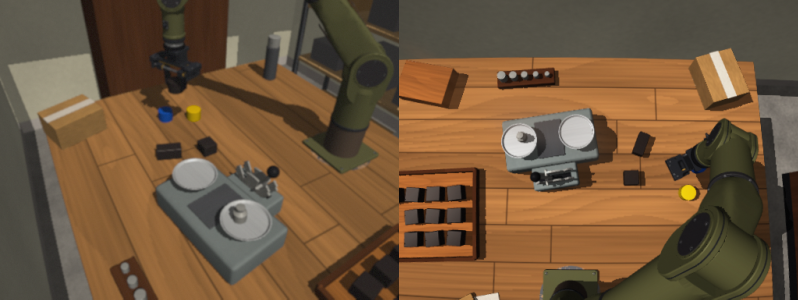

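The cake is held: opening 59 mm, about 3.8 N on the wrist. The other objects have not moved. Carrying it to the empty pan.

```bash
python3 -m jog '[[[0.029,-0.033,0,0,0,0],[0.029,-0.033,0,0,0,0],[0.029,-0.033,0,0,0,0],[0.029,-0.033,0,0,0,0],[0.029,-0.033,0,0,0,0],[0.029,-0.033,0,0,0,0],[0.029,-0.033,0,0,0,0],[0.029,-0.033,0,0,0,0],[0.029,-0.033,0,0,0,0],[0,0,0,0,0,0],[0,0,0,0,0,0],[0,0,0,0,0,0]]]'; python3 d.py 0.607 -0.025 0.145
python3 -m jog '[[[0,0,0,0,0,0],[0,0,0,0,0,0]]]'; python3 d.py 0.607 -0.025 0.145
```

```text
clock: 4.32
tool_pos: [0.6036, -0.0255, 0.1918]
eef_rot: [0.978, 0.208, -0.001, 0.0]
contact_force: [-0.2, 0.2, -2.7]
opening: 0.679
finger_force: 30.0
pos [ 0.6036 -0.0255  0.1918] tool delta [0.0034 0.0009 0.0468] y ang -66.0 tilt [-0.002 -0.001 -1.   ] F [-0.2  0.2 -2.7] open 0.6788447474642529 ff 29.998807534575462 t 4.325
clock: 4.58
tool_pos: [0.6045, -0.0243, 0.1927]
eef_rot: [0.978, 0.209, -0.0, 0.0]
contact_force: [-0.8, -0.7, -2.4]
opening: 0.673
finger_force: 30.0
pos [ 0.6045 -0.0243  0.1927] tool delta [0.002  0.0017 0.0477] y ang -65.9 tilt [-0. -0. -1.] F [-0.8 -0.7 -2.4] open 0.6732439919205719 ff 29.998963130638003 t 4.575
```

```bash
python3 -m jog '[[[0.001,0.001,0.02,0,0,0],[0.001,0,0.018,0,0,0],[0,0,0.006,0,0,0],[0,0,0,0,0,0],[0,0,0,0,0,0]]]' | grep -E 'pos|force'
for i in 1 2 3 ; do python3 -m jog '[[[0,0,0.002,0,0,0],[0,0,0,0,0,0]]]' | grep -E 'pos|contact'; done
```

```text
tool_pos: [0.6073, -0.0236, 0.1492]
contact_force: [0.2, 0.6, -2.0]
finger_force: 30.0
tool_pos: [0.607, -0.0236, 0.1469]
contact_force: [0.1, 0.3, -2.0]
tool_pos: [0.6068, -0.0236, 0.1446]
contact_force: [-0.1, 0.7, -2.0]
tool_pos: [0.607, -0.0237, 0.1431]
contact_force: [-1.1, 0.5, 1.1]
```

```bash
python3 -m jog '[[[0,0,0.001,0,0,0],[0,0,0,0,0,0]]]' | grep -E 'pos|contact'; python3 -m jog '[[[0,0,0,0,0,0],[0,0,0,0,0,0],[0,0,0,0,0,0],[0,0,0,0,0,0]]]' 0.072 30 | grep -E 'pos|force|open'
python3 -m jog '[[[0,0,-0.01,0,0,0],[0,0,-0.03,0,0,0],[0,0,-0.05,0,0,0],[0,0,-0.05,0,0,0],[0,0,0,0,0,0]]]' | grep -E 'pos|force'; python3 d.py 0.439 0.110 0.28
```

```text
tool_pos: [0.6071, -0.0236, 0.1426]
contact_force: [-2.6, -0.8, 5.0]
tool_pos: [0.6069, -0.0237, 0.1416]
contact_force: [-0.7, -0.6, 0.1]
opening: 0.817
finger_force: 0.0
tool_pos: [0.6097, -0.0236, 0.2868]
contact_force: [0.7, -0.3, -0.1]
finger_force: 0.0
pos [ 0.6097 -0.0236  0.2868] tool delta [-0.1011 -0.1918  0.0051] y ang -65.9 tilt [ 0.01  0.   -1.  ] F [ 0.7 -0.3 -0.1] open 0.8171328667140079 ff 0.0 t 7.325
```

```bash
python3 -m jog '[[[-0.02,-0.0385,0,0,0,0],[-0.02,-0.0385,0,0,0,0],[-0.02,-0.0385,0,0,0,0],[-0.02,-0.0385,0,0,0,0],[-0.02,-0.0385,0,0,0,0],[0,0,0,0,0,0]]]' 0.065 40| grep -E 'pos'
python3 -m jog '[[[0,0,0,0,0,-0.165],[0,0,0,0,0,-0.165],[0,0,0,0,0,-0.165],[0,0,0,0,0,-0.165],[0,0,0,0,0,-0.165],[0,0,0,0,0,-0.165],[0,0,0,0,0,-0.165],[0,0,0,0,0,-0.165],[0,0,0,0,0,0],[0,0,0,0,0,0]]]' | grep pos; python3 d.py 0.439 0.110 0.28
python3 - <<'E'
from h import *
import pickle
print(get_state()["q"].round(2))
s=snapshot("scene");pickle.dump(s,open("s2.pkl","wb"));t=snapshot("top");pickle.dump(t,open("t2.pkl","wb"))
a=cv2.resize(s["frame"][180:384,180:384,::-1],(400,400),interpolation=cv2.INTER_CUBIC)
b=cv2.resize(t["frame"][120:250,125:255,::-1],(400,400),interpolation=cv2.INTER_CUBIC)
cv2.imwrite("pics/placed.png",np.hstack([a,b]))
E
```

```text
tool_pos: [0.4338, 0.1129, 0.2814]
tool_pos: [0.4371, 0.1105, 0.2815]
pos [0.4371 0.1105 0.2815] tool delta [-0.0008  0.0017  0.0015] y ang 9.6 tilt [-0. -0. -1.] F [ 0.2 -0.1 -1.1] open 0.7405160381245206 ff 0.0 t 9.325
[-0.02  0.43 -0.48  2.    0.28  0.77 -0.49]
```

View pics/placed.png

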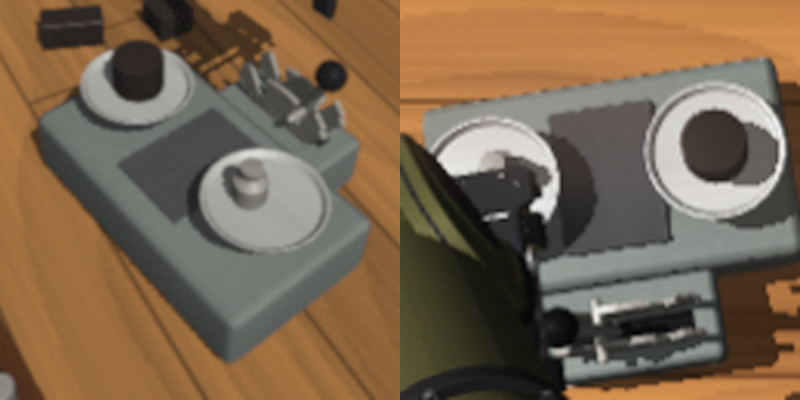

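The cake lies flat near the pan's centre. The knob is clear under the open fingers, at (331,75) in the left crop and (560,325) in the right. Lowering onto the knob.

```bash
python3 -m jog '[[[-0.001,0.002,0.04,0,0,0],[0,0,0.04,0,0,0],[0,0,0.03,0,0,0],[0,0,0.0165,0,0,0],[0,0,0,0,0,0],[0,0,0,0,0,0]]]' 0.065 40 | grep -E 'pos|contact'; python3 -m jog '[[[0,0,0,0,0,0],[0,0,0,0,0,0],[0,0,0,0,0,0],[0,0,0,0,0,0],[0,0,0,0,0,0],[0,0,0,0,0,0]]]' 0.02 40;python3 d.py 0.439 0.110 0.155
```

```text
tool_pos: [0.4394, 0.1107, 0.1558]
contact_force: [0.7, 0.5, -0.0]
clock: 10.92
tool_pos: [0.4397, 0.1109, 0.1555]
eef_rot: [0.644, 0.765, 0.001, 0.0]
contact_force: [1.6, 0.9, 3.9]
opening: 0.382
finger_force: 39.2
pos [0.4397 0.1109 0.1555] tool delta [-0.0008 -0.0009  0.0005] y ang 9.8 tilt [ 0.002  0.001 -1.   ] F [1.6 0.9 3.9] open 0.38152682533636295 ff 39.24347922205925 t 10.925
```

```bash
python3 - <<'E'
from h import *
s=snapshot("scene")
st=get_state();print(st["opening"],st["contact_force"],st["tool_pos"])
cv2.imwrite("pics/knob.png",cv2.convertScaleAbs(cv2.resize(s["frame"][170:260,285:405,::-1],(800,600),interpolation=cv2.INTER_CUBIC),alpha=1.6))
E
```

```text
0.3807914694688275 [1.39283599 1.14407022 3.7935969 ] [0.43966883 0.11093624 0.15549205]
```

View pics/knob.png

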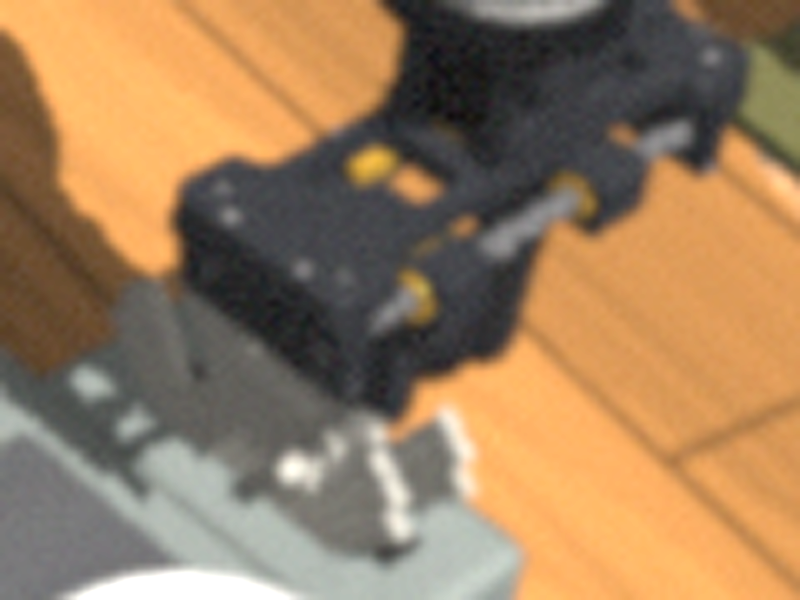

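The knob is hidden between the fingers. The opening of 33.6 mm suggests I hold it slightly above its middle, so I'll regrip 4 mm lower.

```bash
python3 -m jog '[[[0,0,0,0,0,0],[0,0,0,0,0,0],[0,0,0.004,0,0,0],[0,0,0,0,0,0]]]' 0.055 40 | grep -E 'pos|contact'; python3 -m jog '[[[0,0,0,0,0,0],[0,0,0,0,0,0],[0,0,0,0,0,0],[0,0,0,0,0,0],[0,0,0,0,0,0]]]' 0.02 45;python3 d.py 0.439 0.110 0.151
```

```text
tool_pos: [0.4384, 0.1101, 0.1507]
contact_force: [-0.9, 0.0, 0.1]
clock: 12.1
tool_pos: [0.4395, 0.1106, 0.1513]
eef_rot: [0.644, 0.765, 0.001, 0.0]
contact_force: [2.3, -0.1, 0.8]
opening: 0.37
finger_force: 44.4
pos [0.4395 0.1106 0.1513] tool delta [-0.0005 -0.0006  0.0003] y ang 9.8 tilt [ 0.001  0.    -1.   ] F [ 2.3 -0.1  0.8] open 0.36960132562002107 ff 44.37175308004953 t 12.1
```

The vertical force is now close to zero, so the knob is held centred. Lifting along the rod: tool x is balance +y.

```bash
python3 -m jog '[[[0.0026,0,-0.0065,0,0,0],[0.0026,0,-0.0065,0,0,0],[0.0026,0,-0.0065,0,0,0],[0.0026,0,-0.0065,0,0,0],[0,0,0,0,0,0],[0,0,0,0,0,0]]]';python3 d.py 0.439 0.110 0.151
```

```text
clock: 12.85
tool_pos: [0.4372, 0.1207, 0.1772]
eef_rot: [0.644, 0.765, 0.0, 0.0]
contact_force: [4.3, -1.8, -5.6]
opening: 0.371
finger_force: 44.8
pos [0.4372 0.1207 0.1772] tool delta [-0.0108 -0.0001  0.0262] y ang 9.8 tilt [ 0.  0. -1.] F [ 4.3 -1.8 -5.6] open 0.370919712205348 ff 44.77262788801454 t 12.85
```

```bash
python3 -m jog '[[[-0.0106,0,-0.0038,0,0,0],[-0.0108,0,-0.0032,0,0,0],[-0.011,0,-0.0025,0,0,0],[-0.0111,0,-0.0018,0,0,0],[-0.0112,0,-0.0011,0,0,0],[-0.0113,0,-0.0004,0,0,0],[0,0,0,0,0,0],[0,0,0,0,0,0]]]';python3 d.py 0.439 0.110 0.151
```

```text
clock: 13.85
tool_pos: [0.4483, 0.0556, 0.19]
eef_rot: [0.644, 0.765, -0.0, -0.0]
contact_force: [1.8, 1.2, -5.6]
opening: 0.365
finger_force: 45.2
pos [0.4483 0.0556 0.19  ] tool delta [0.0552 0.0001 0.039 ] y ang 9.8 tilt [-0. -0. -1.] F [ 1.8  1.2 -5.6] open 0.3651762199024382 ff 45.17497479279882 t 13.85
```

```bash
python3 -m jog '[[[-0.0113,0,0.0004,0,0,0],[-0.0112,0,0.0011,0,0,0],[-0.0111,0,0.0018,0,0,0],[-0.011,0,0.0025,0,0,0],[-0.0108,0,0.0032,0,0,0],[-0.0106,0,0.0038,0,0,0],[0,0,0,0,0,0],[0,0,0,0,0,0]]]';python3 d.py 0.439 0.110 0.151
python3 - <<'E'
from h import *
s=snapshot("scene")
cv2.imwrite("pics/swung.png",cv2.convertScaleAbs(cv2.resize(s["frame"][170:260,265:385,::-1],(800,600),interpolation=cv2.INTER_CUBIC),alpha=1.6))
E
```

```text
clock: 14.85
tool_pos: [0.4596, -0.0094, 0.1772]
eef_rot: [0.644, 0.765, -0.0, -0.0]
contact_force: [0.9, 1.8, -5.0]
opening: 0.361
finger_force: 45.3
pos [ 0.4596 -0.0094  0.1772] tool delta [1.212e-01 1.000e-04 2.620e-02] y ang 9.8 tilt [-0. -0. -1.] F [ 0.9  1.8 -5. ] open 0.3614809063711572 ff 45.33669926226139 t 14.85
```

View pics/swung.png

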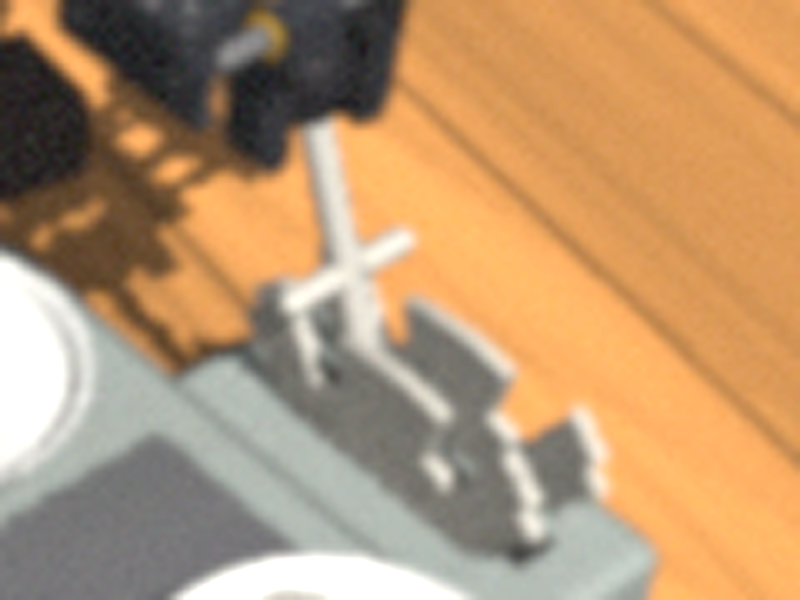

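The cross pin hovers above the far notch, at about (345,270). Lowering along the rod.

```bash
python3 -m jog '[[[0.0018,0,0.0045,0,0,0],[0.0018,0,0.0045,0,0,0],[0.0018,0,0.0045,0,0,0],[0.0018,0,0.0045,0,0,0],[0,0,0,0,0,0]]]'|grep -E 'pos|cont'; python3 -m jog '[[[0.0016,0,0.004,0,0,0],[0.0016,0,0.004,0,0,0],[0,0,0,0,0,0],[0,0,0,0,0,0]]]'|grep -E 'pos|cont'
```

```text
tool_pos: [0.4584, -0.0019, 0.1589]
contact_force: [1.0, 3.5, -5.3]
tool_pos: [0.458, 0.0009, 0.1512]
contact_force: [0.5, 3.1, -3.9]
```

```bash
python3 -m jog '[[[0.0005,0,0.0015,0,0,0],[0,0,0,0,0,0]]]'|grep -E 'pos|cont'; python3 -m jog '[[[0,0,0,0,0,0],[0,0,0,0,0,0],[0,0,0,0,0,0],[0,0,0,0,0,0],[0,0,0,0,0,0]]]' 0.065 40|grep -E 'pos|cont|open'
python3 -m jog '[[[0,0,-0.02,0,0,0],[0,0,-0.04,0,0,0],[0,0,-0.05,0,0,0],[0,0,-0.05,0,0,0],[-0.04,0,-0.03,0,0,0],[0,0,0,0,0,0],[0,0,0,0,0,0],[0,0,0,0,0,0]]]'|grep -E 'clock|pos|cont'
python3 - <<'E'
from h import *
s=snapshot("scene")
cv2.imwrite("pics/end.png",cv2.convertScaleAbs(cv2.resize(s["frame"][190:334,190:382,::-1],(800,600),interpolation=cv2.INTER_CUBIC),alpha=1.4))
E
```

```text
tool_pos: [0.4579, 0.0014, 0.1497]
contact_force: [0.9, 3.7, -3.9]
tool_pos: [0.4578, 0.0012, 0.1497]
contact_force: [-0.6, -0.2, -0.9]
opening: 0.735
clock: 17.9
tool_pos: [0.4638, -0.0372, 0.3388]
contact_force: [-0.1, 0.3, -0.0]
```

View pics/end.png

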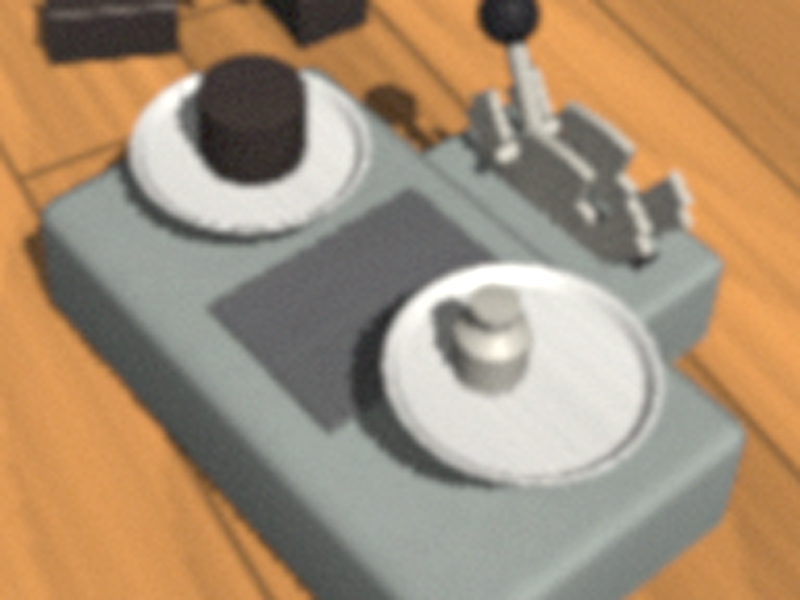

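The cake's pan has sunk and the weight's pan has risen, and the pin looks seated at (507,152). I'll check the knob height by projection: it is seen at (508,12).

```bash
python3 - <<'E'
from h import *
s=snapshot("scene")
M=np.array([.5896,.0778,0]);y=.1674;ex=np.array([np.cos(y),np.sin(y),0]);ey=np.array([-np.sin(y),np.cos(y),0])
def k(th,l): return M-.143*ex+(.15+l)*np.sin(th)*ey+np.array([0,0,.035+(.15+l)*np.cos(th)])
for a in((.38,0),(-.38,0),(-.38,.005),(-.38,.01),(-.31,0)):print(a,proj(s,k(*a)))
g=cv2.cvtColor(s["frame"],cv2.COLOR_RGB2GRAY)[180:206,298:326]
m=(g<45);v,u=np.nonzero(m);print("seen",u.mean()+298,v.mean()+180,m.sum(),u.min(),u.max(),v.min(),v.max())
E
```

```text
(0.38, 0) [[349.70929163 218.9232472 ]]
(-0.38, 0) [[313.46690151 192.52584339]]
(-0.38, 0.005) [[313.07048254 190.54135191]]
(-0.38, 0.01) [[312.67234393 188.5491712 ]]
(-0.31, 0) [[316.6247314  193.51785014]]
seen 311.4031007751938 193.13953488372093 129 7 20 7 19
```

The knob projects where a fully seated lever should be (lift about 0, swing at or past 0.76). Handing in.

```bash
python3 -c "
from plant import *
print(finish_job())"
```

```text
the job is handed in; nothing more can be done
None
```

I handed the job in at about 18 s of the 56 s: the round cake lies flat on its sunken pan, the lever is down in the far notch, and the weight and the other cakes look undisturbed; the hand-in returned no verdict.

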